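# Load the tongued profile samples into the test tray

## Task

Load the sample tray for testing: stand the two tongued profile offcuts in its two bays, one in each (it does not matter which), each square and flat on the bay's floor with its tongue through the gap in the bay's rib. The offcuts without a tongue are not part of this test.

Things in the scene. Friction and masses are not known exactly. Their poses are not given: they have to be found in the camera images.
- piece_a_center (a point): First cream hollow plastic offcut standing on its cut face, 55 mm tall: from above a 60 x 34 mm rectangle with a 20 x 14 mm tongue on the middle of one short end; 50 to 100 g. The two tongued pieces are identical; other cream offcuts have no tongue. Point: centre of the 60 x 34 rectangle, half-way up (27.5 mm). x: along the 60 out through the tongue; y: across the 34 (grip there); z up.
- piece_b_center (a point): Second cream hollow plastic offcut standing on its cut face, 55 mm tall: from above a 60 x 34 mm rectangle with a 20 x 14 mm tongue on the middle of one short end; 50 to 100 g. The two tongued pieces are identical; other cream offcuts have no tongue. Point: centre of the 60 x 34 rectangle, half-way up (27.5 mm). x: along the 60 out through the tongue; y: across the 34 (grip there); z up.
- bay_1 (a point): First bay of the fixed tray (dark grey plate 140 x 220, 5 mm thick, flat on the table): 76 x 50 mm inside bare metal ribs 6 mm tall; one short rib has a 30 mm gap in its middle for the tongue, and the plate runs on beyond it. Bays 100 mm apart, gaps on the same side. Point: centre of the bay's floor, 5 mm over the table. x: along the 76 towards the gap; y: across the 50; z up; the other bay lies at -y.
- bay_2 (a point): Second bay of the fixed tray (dark grey plate 140 x 220, 5 mm thick, flat on the table): 76 x 50 mm inside bare metal ribs 6 mm tall; one short rib has a 30 mm gap in its middle for the tongue, and the plate runs on beyond it. Bays 100 mm apart, gaps on the same side. Point: centre of the bay's floor, 5 mm over the table. x: along the 76 towards the gap; y: across the 50; z up; the other bay lies at +y.
Not all that is in view belongs to the job. Leave any blue or pink look-alike of the part that bears piece_b_center alone.

How it is judged:
By the outcome, as a careful person would: the job done as asked, in the order asked, and still so for the second after the job is handed in, with the robot touching nothing.
It also fails if it takes over 54 s, if anything falls off the work surface, if the arm or the gripper's body presses on something with over 40 N, if the wrist force passes 120 N, or if a joint passes its speed limit or range.

## Robot

A 6-joint arm with a two-finger parallel gripper is mounted at the origin on the work surface. World frame = base frame: x ahead of the robot, y to its left, z up, the work surface at z = 0. Lengths are in mm, angles in rad, forces in N, time in s.
With the tool pointing down it reaches from about 300 to 775 mm from the base axis. Payload 14.6 kg.
Tool frame: the origin (TCP) lies midway between the tips of the shut fingers; the grasp point (between the pads) lies 19 mm behind it (manip.grip_depth is the distance from the TCP to the grasp point, in mm); x points along the fingers, y is the direction in which the jaws open and shut, and the axes are right-handed (so a half turn about x gives the same grasp; the last joint's range is limited). The gripper opens to 94 mm and grips with 3 to 60 N. Pads are 16 mm wide; open, the fingers measure 119 mm over their backs; the gripper's body (75 mm by 177 mm) begins 78 mm behind the grasp point.
Start: joints at [1.16, 0.3, 1.521, -0, 1.321, -0.067], TCP at [185.384, 517.805, 205.446] pointing down, gripper open.
Joint ranges: [-3.03, 3.03], [-0.79, 2.21], [0.23, 2.52], [-1.04, 4.18], [0, 3.07], [-2.55, 2.55]. Speed limits (rad/s): [2.22, 2.22, 2.57, 3.14, 3.14, 3.14].

## Interface

Orientations are given as [roll, pitch, yaw] about the fixed x, y, z axes, in that order (R = Rz(yaw) Ry(pitch) Rx(roll)).
In Python, from cell import readout, cams, ticket, manip gives the robot as it stands. The module is installed in compiled form; this text tells all that it offers.
- The arm moves only by the tool apply_moves, never from a script. Its argument "plan" is one flat list of numbers, 7 for each row, row after row: the turn, a rotation vector about the tool's x, y, z in rad, then the shift along the tool's x, y, z in m, then the opening in per cent of the stroke, from 0 (shut) to 100 (fully open). In form: [wx, wy, wz, x, y, z, fingers, wx, wy, wz, x, y, z, fingers, ...]. A call has 1 to 5 rows; each row shifts and turns the commanded pose from where the row before left it, along the tool's axes as they then stand; what a row does not reach is not made up. A row lasts 1/8 s, in which the tool goes at most 62.5 mm and 10.7 degrees, less where a joint would pass 70% of its speed; a pose out of reach is approached as far as the arm can. A call with a gripper value outside its range is refused whole. The fingers move at their own pace and stop on an object; "force" is the grip in N (left out, the last holds). Time passes only in rows, so rows that do not move let the fingers close. It gives the time, the measured TCP pose, the force and the opening at its end, in the units of the state.
- readout.read_state(): the state, without advancing time (a new reading comes with each control period).
- cams.camera(name): name is "scene" or "top" or "wrist"; returns a dict with "image" (400x640x3 uint8, red, green, blue), "fovy" (degrees; the focal length in pixels is half the picture's height over the tangent of half this angle, whatever the lens; pixels are square), "cx", "cy" (the principal point, pixels), "position" and "orientation" of the camera in the world; the wrist camera has in their place "T_tool_cam" (4x4, takes a point from camera to tool coordinates, whose origin is the TCP and whose axes are the tool frame's). Camera axes: x right, y down, z forward; pixel columns grow to the right and rows downward; lengths in mm; the calibration is good to about 2 mm. A picture is of the moment at which its call begins: read the wrist's pose just before it. There is no depth.
- ticket.sign_off(): hands the job in, once; it reports no verdict.
The state is a dict: "clock": time; "joints": joint angles; "qd": joint speeds; "effort": joint torques, N m; "eef_pos": TCP position; "eef_rot": TCP orientation; "wrist_force": force on the tool from outside, world axes, zero at the start; "moment": the same for the moment, N m; "finger_gap": finger opening in mm.
Only numpy, scipy, OpenCV 4.12 (cv2) and the standard library are available. Lean on these libraries where they do the work, as an engineer would, in place of code of your own. Each camera call takes 0.05 s, during which the arm holds its last target.

## Working session

There is one attempt and no reset: what is moved stays moved. The work goes in short steps, Python scripts to look and compute and a tool call to move; the robot and the scene stay as the last step left them, time stands still between calls to the robot, and variables do not carry over. Pictures are saved under pics/ and viewed, and the job is handed in when it is done.

Besides the shell and the picture viewer there is one more tool, called after "Call:" as a command line: name --argument value ..., lists and objects as JSON in quotes. apply_moves: Moves the arm, as the interface text tells. Its arguments: {"type":"object","properties":{"plan":{"type":"array","items":{"type":"number"}},"force":{"type":"number"}},"required":["plan"]}

```bash
mkdir -p pics
python3 - <<'E'
from cell import readout, cams, ticket, manip
import cv2
s=readout.read_state();print(s)
for n in ("scene","top","wrist"):
    c=cams.camera(n);cv2.imwrite(f"pics/{n}0.png",c["image"][:,:,::-1])
    print(n,{k:v for k,v in c.items() if k!="image"})
print(manip.grip_depth)
E
```

```text
{'clock': 0.0, 'joints': array([ 1.16038061e+00,  3.00460768e-01,  1.52157725e+00,  1.18443803e-06,
        1.32073818e+00, -6.65730988e-02]), 'qd': array([ 2.18858513e-04,  3.75478512e-04, -2.10657974e-03, -6.33568499e-04,
       -7.64201165e-05, -4.64003994e-04]), 'effort': array([ 6.46163589e-04, -5.31802905e+01, -3.52740061e+01,  7.08806422e-02,
        2.44899967e-02, -1.31711677e-04]), 'eef_pos': array([185.28889719, 517.56086366, 204.89363181]), 'eef_rot': array([-1.63833876,  1.56961278, -1.98218167]), 'wrist_force': array([-0.5615311 , -0.10128822,  0.78374044]), 'moment': array([ 0.01325186, -0.01374318,  0.03571065]), 'finger_gap': 93.95343193431417}
scene {'fovy': 50.625480934643676, 'cx': 321.3103644938203, 'cy': 199.4019750953164, 'position': array([1234.81728851,  -21.16673246,  771.81945062]), 'orientation': array([-2.34932832, -0.02047971,  1.5474643 ])}
top {'fovy': 46.52015967335613, 'cx': 323.10967223609777, 'cy': 205.80949852958827, 'position': array([ 415.30366895,   11.97291892, 1140.26819622]), 'orientation': array([-3.08487338,  0.00444196, -1.54975712])}
wrist {'fovy': 66.131749164349, 'cx': 322.0584519909369, 'cy': 197.8173898665792, 'T_tool_cam': array([[-2.65107230e-05, -2.67853728e-01,  9.63459589e-01,
        -1.78292605e+02],
       [ 9.99999173e-01,  1.23149667e-03,  3.69887518e-04,
         3.81990170e-01],
       [-1.28557303e-03,  9.63458802e-01,  2.67853474e-01,
        -7.82830825e+01],
       [ 0.00000000e+00,  0.00000000e+00,  0.00000000e+00,
         1.00000000e+00]])}
18.8
```

View pics/top0.png

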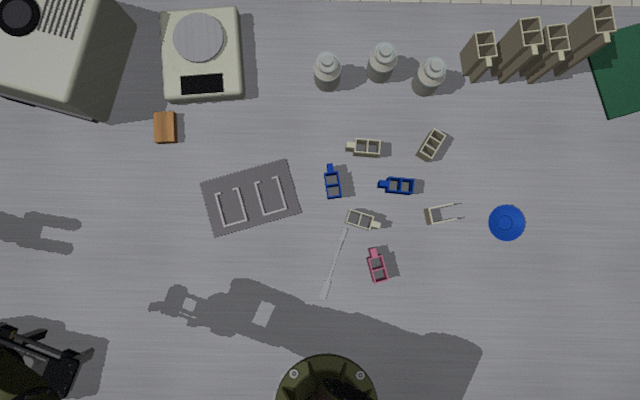

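View pics/scene0.png

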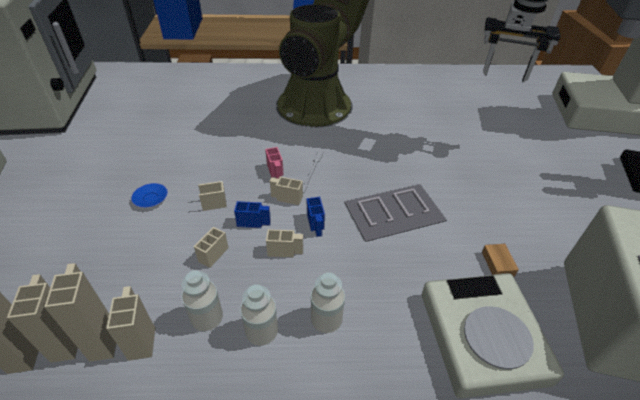

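View pics/wrist0.png

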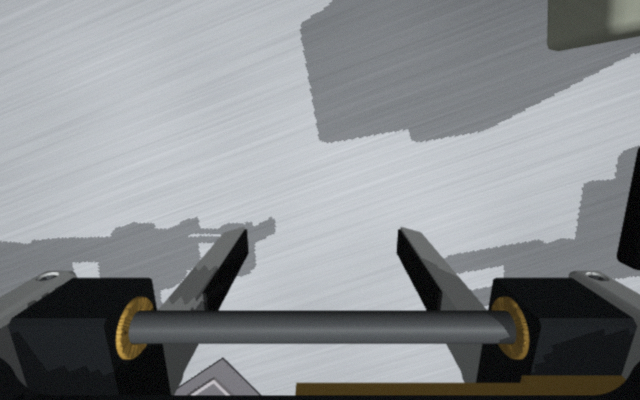

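The top view shows these cream candidates:
- (366,147): tongue to the left.
- (361,219): tongue to the right.
- (432,145): apparently plain.
- (440,213): forked or two-pronged.

The blue ones at (333,183) and (398,186) and the pink one at (377,266) are look-alikes. The tall ones at the upper right are stock profiles. The tray is at (250,198). I'll take a close crop to check.

Run:
```python
import cv2
t=cv2.imread("pics/top0.png")
cv2.imwrite("pics/c1.png",cv2.resize(t[120:290,310:475],None,fx=3.5,fy=3.5,interpolation=cv2.INTER_CUBIC))
cv2.imwrite("pics/c2.png",cv2.resize(t[150:245,190:310],None,fx=6,fy=6,interpolation=cv2.INTER_CUBIC))
s=cv2.imread("pics/scene0.png")
cv2.imwrite("pics/c3.png",cv2.resize(s[140:275,180:340],None,fx=4.4,fy=4.4,interpolation=cv2.INTER_CUBIC))
```

```text
(no output)
```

View pics/c1.png

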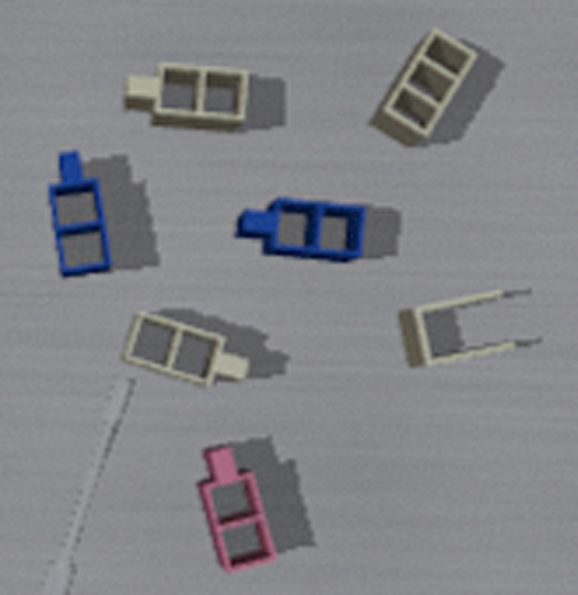

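View pics/c2.png

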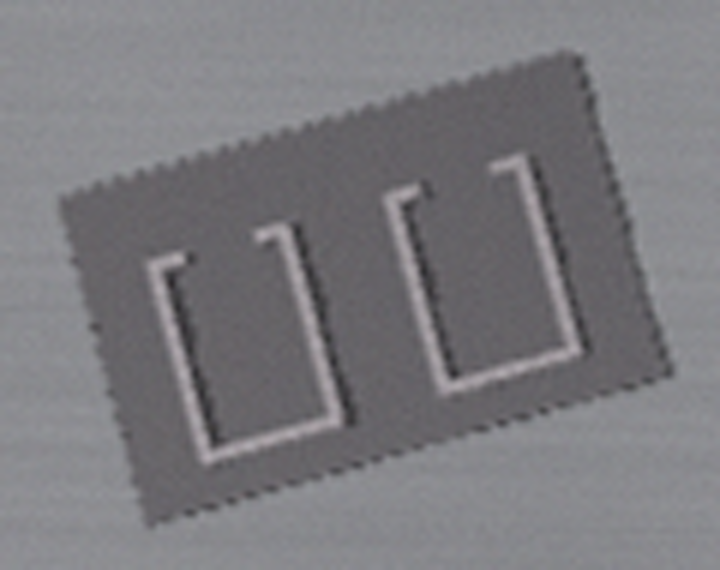

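View pics/c3.png

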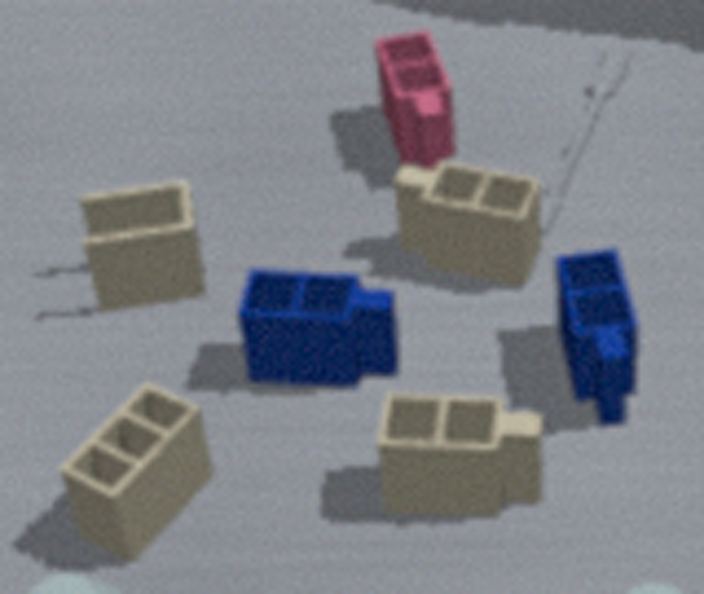

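The two tongued cream pieces are P1 at (366,147) and P2 at (361,219). The cream piece at (432,145) is plain with 3 cells and (440,213) is an open channel, so neither belongs to the job. Both bay gaps face up in the top image. Next I fit the poses.

```bash
cat > h.py <<'E'
import numpy as np, cv2
from scipy.spatial.transform import Rotation as Ro
from scipy.optimize import minimize
def cam(c,pose=None):
    f=200/np.tan(np.radians(c["fovy"]/2))
    if "position" in c: return f,c["cx"],c["cy"],Ro.from_euler("xyz",c["orientation"]).as_matrix(),np.array(c["position"])
    p,r=pose;T=c["T_tool_cam"];R=Ro.from_euler("xyz",r).as_matrix()
    return f,c["cx"],c["cy"],R@T[:3,:3],R@T[:3,3]+p
def proj(k,P):
    f,cx,cy,R,t=k;q=(np.atleast_2d(P)-t)@R
    return np.c_[cx+f*q[:,0]/q[:,2],cy+f*q[:,1]/q[:,2]]
def unproj(k,uv,z):
    f,cx,cy,R,t=k;uv=np.atleast_2d(uv)
    d=np.c_[(uv[:,0]-cx)/f,(uv[:,1]-cy)/f,np.ones(len(uv))]@R.T
    return t+d*((z-t[2])/d[:,2])[:,None]
def box(x0,x1,y0,y1,z0,z1): return np.array([[x,y,z] for x in(x0,x1) for y in(y0,y1) for z in(z0,z1)],float)
def place(P,x,y,a):
    c,s=np.cos(a),np.sin(a);return np.c_[x+c*P[:,0]-s*P[:,1],y+s*P[:,0]+c*P[:,1],P[:,2]]
def sil(k,boxes,pose,S=4,shape=(400,640)):
    m=np.zeros((shape[0]*S,shape[1]*S),np.uint8)
    for b in boxes:
        h=cv2.convexHull(proj(k,place(b,*pose)).astype(np.float32))
        cv2.fillPoly(m,[np.round((h+.5)*S).astype(np.int32)],255)
    return cv2.resize(m,(shape[1],shape[0]),interpolation=cv2.INTER_AREA).astype(float)/255
PIECE=[box(-30,30,-17,17,0,55),box(30,50,-7,7,0,55)]
E
cat > fit.py <<'E'
from h import *
from cell import cams,readout
ks={}
for n in("top","scene"):
    c=cams.camera(n);ks[n]=(cam(c),c["image"])
def mask(im):
    im=cv2.GaussianBlur(im,(0,0),.6).astype(float);return ((im[:,:,0]-im[:,:,2])>13).astype(float)
seeds={"P1":((366,147),(-1,0)),"P2":((361,219),(1,.3))}
kt=ks["top"][0]
for n,(uv,d) in seeds.items():
    p=unproj(kt,uv,40)[0];q=unproj(kt,np.array(uv)+10*np.array(d),40)[0];a=np.arctan2(*(q-p)[1::-1])
    for use in (("top",),("scene",),("top","scene")):
        rois={}
        for u in use:
            k,im=ks[u];c0=proj(k,[[p[0],p[1],27]])[0].astype(int)
            rois[u]=(mask(im),c0)
        def cost(v):
            e=0
            for u in use:
                m,c0=rois[u];s=sil(ks[u][0],PIECE,v[:2].tolist()+[v[2]/30])
                w=(slice(c0[1]-32,c0[1]+33),slice(c0[0]-32,c0[0]+33))
                # fill hollow: compare only outside & walls: dilate by closing
                mm=cv2.morphologyEx(m[w],cv2.MORPH_CLOSE,np.ones((9,9)))
                e+=np.abs(mm-s[w]).sum()
            return e
        r=minimize(cost,[p[0],p[1],a*30],method="Nelder-Mead",options=dict(initial_simplex=np.array([p[0],p[1],a*30])+np.array([[0,0,0],[8,0,0],[0,8,0],[0,0,6]])))
        print(n,use,r.x[:2].round(1),round(r.x[2]/30,3),round(r.fun,1))
# tray corners
im=ks["top"][1]
cs=np.array([[60,200],[580,52],[674,374],[148,525]])
uv=(cs+.5)/6-.5+[190,150]
W=unproj(kt,uv,5)[:,:2];print(W.round(1),[round(float(np.linalg.norm(W[i]-W[(i+1)%4])),1) for i in range(4)])
# ribs outer corners: bayL, bayR (outer), z=11
rb=np.array([[[147,262],[291,226],[346,420],[206,464]],[[385,193],[525,157],[583,350],[442,394]]])
for b in rb:
    B=unproj(kt,(b+.5)/6-.5+[190,150],11)[:,:2]
    x=(B[0]+B[1])/2-(B[2]+B[3])/2
    print("bay",B.mean(0).round(1),np.arctan2(x[1],x[0]).round(3),[round(float(np.linalg.norm(B[i]-B[(i+1)%4])),1) for i in range(4)])
E
python3 fit.py
```

```text
P1 ('top',) [622.3 -82.4] 1.515 180.5
P1 ('scene',) [619.8 -84.2] 1.59 83.1
P1 ('top', 'scene') [620.4 -83.5] 1.52 281.9
P2 ('top',) [447.7 -66.6] -1.854 388.9
P2 ('scene',) [442.2 -73.7] -2.111 316.8
P2 ('top', 'scene') [445.6 -70.4] -1.894 756.9
[[529.6 322.6]
 [594.9 111.5]
 [463.6  69.8]
 [397.8 282. ]] [221.0, 137.7, 222.2, 137.9]
bay [472.4 242.8] 0.312 [60.2, 82.2, 59.2, 85.7]
bay [502.7 147.7] 0.31 [58.7, 82.2, 59.8, 85.2]
```

```bash
cat > go.py <<'E'
from h import *
from cell import readout
def target(x,y,z,phi):
    X=np.array([0,0,-1.]);Y=np.array([np.cos(phi),np.sin(phi),0]);return np.c_[X,Y,np.cross(X,Y)],np.array([x,y,z])
def delta(x,y,z,phi):
    s=readout.read_state();R=Ro.from_euler("xyz",s["eef_rot"]).as_matrix()
    Rt,p=target(x,y,z,phi)
    rv=Ro.from_matrix(R.T@Rt).as_rotvec()
    print("t",round(float(s["clock"]),2),"pos",s["eef_pos"].round(1),"phi",round(float(np.arctan2(R[1,1],R[0,1])),4),"j",s["joints"].round(2),"F",s["wrist_force"].round(1),"gap",round(s["finger_gap"],1))
    d=p-s["eef_pos"]
    print("turn",rv.round(4),"| shift in old axes",(R.T@d/1000).round(4),"| in new axes",(Rt.T@d/1000).round(4))
E
python3 -c "
from go import *
delta(620.4,-83.5,180,-0.05)
delta(620.4,-83.5,180,-0.05+np.pi)"
```

```text
t 0.25 pos [185.3 517.7 205.2] phi 1.227 j [ 1.16  0.3   1.52 -0.    1.32 -0.07] F [-0.4  0.9  0.8] gap 93.9
turn [1.277e+00 3.000e-04 4.000e-04] | shift in old axes [ 0.0254 -0.4194  0.6122] | in new axes [0.0252 0.4646 0.5787]
t 0.25 pos [185.3 517.7 205.2] phi 1.227 j [ 1.16  0.3   1.52 -0.    1.32 -0.07] F [-0.4  0.9  0.8] gap 93.9
turn [-1.8645e+00 -5.0000e-04  3.0000e-04] | shift in old axes [ 0.0254 -0.4194  0.6122] | in new axes [ 0.0252 -0.4646 -0.5787]
```

Call:
apply_moves --plan '[0.18,0,0,0,0,0,100,0.18,0,0,0,0,0,100,0.18,0,0,0,0,0,100,0.18,0,0,0,0,0,100,0.18,0,0,0,0,0,100]'

```text
clock: 0.88
eef_pos: [185.4, 517.7, 205.3]
eef_rot: [-0.611, 1.571, -1.861]
wrist_force: [-0.1, -0.3, -0.2]
finger_gap: 94.2
```

Call:
apply_moves --plan '[0.18,0,0,0,0,0,100,0.18,0,0,0,0,0,100,0.017,0,0,0,0.038,0.048,100,0,0,0,0,0.038,0.048,100,0,0,0,0,0.038,0.048,100]'

```text
clock: 1.5
eef_pos: [293.6, 367.3, 205.4]
eef_rot: [2.002, 1.571, 0.381]
wrist_force: [2.2, 0.1, 1.0]
finger_gap: 94.1
```

Call:
apply_moves --plan '[0,0,0,0,0.038,0.048,100,0,0,0,0,0.038,0.048,100,0,0,0,0,0.038,0.048,100,0,0,0,0,0.038,0.048,100,0,0,0,0,0.038,0.048,100]'

```text
clock: 2.12
eef_pos: [471.6, 117.9, 205.6]
eef_rot: [1.913, 1.57, 0.293]
wrist_force: [-0.6, 0.8, -0.0]
finger_gap: 94.5
```

```bash
python3 -c "
from go import *
delta(620.4,-83.5,180,-0.05)"
```

```text
t 2.12 pos [471.6 117.9 205.6] phi -0.0501 j [0.17 0.16 1.7  0.   1.29 0.22] F [-0.6  0.8 -0. ] gap 94.5
turn [-0.0001 -0.0002 -0.0005] | shift in old axes [0.0257 0.1587 0.1937] | in new axes [0.0256 0.1587 0.1937]
```

```bash
cat > snap.py <<'E'
import sys,pickle
from cell import readout,cams
import cv2
n=sys.argv[1]
s=readout.read_state();c=cams.camera("wrist")
cv2.imwrite(f"pics/{n}.png",c["image"][:,:,::-1]);pickle.dump((c,(s["eef_pos"],s["eef_rot"])),open(f"{n}.pkl","wb"))
E
python3 snap.py w1
```

```text
(no output)
```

View pics/w1.png

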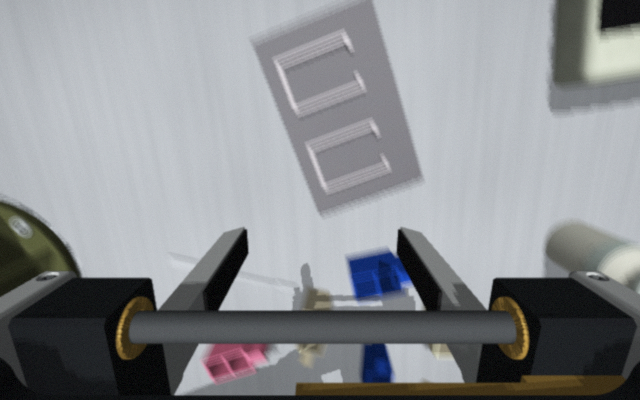

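Call:
apply_moves --plan '[0,0,0,0,0.04,0.048,100,0,0,0,0,0.04,0.048,100,0,0,0,0,0.04,0.048,100,0,0,0,0,0.039,0.05,100,0,0,0,0,0,0,100]'

```text
clock: 2.8
eef_pos: [620.0, -84.4, 203.8]
eef_rot: [-1.53, 1.569, 3.129]
wrist_force: [-0.5, 0.8, -0.6]
finger_gap: 94.0
```

```bash
python3 snap.py w2; python3 -c "
from go import *
delta(620.4,-83.5,180,-0.05)"
```

```text
t 2.85 pos [619.3 -82.5 204.3] phi -0.0522 j [-0.19  0.47  1.29  0.    1.38 -0.14] F [-0.3  0.7 -0.1] gap 94.3
turn [-0.0022 -0.0003  0.0015] | shift in old axes [0.0243 0.0012 0.001 ] | in new axes [0.0243 0.0011 0.001 ]
```

View pics/w2.png

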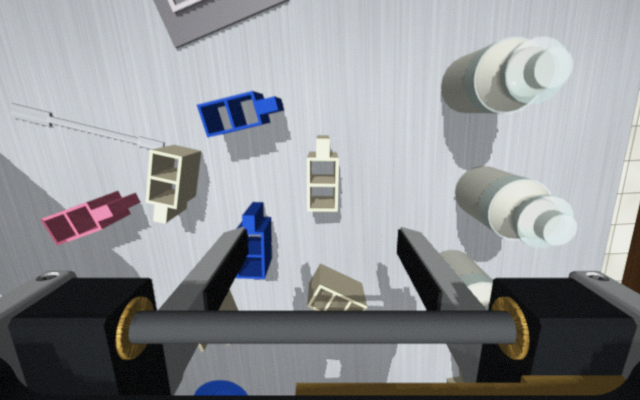

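```bash
python3 -c "
import cv2
t=cv2.imread('pics/w2.png')
a=cv2.resize(t[125:235,280:380],None,fx=5,fy=5,interpolation=cv2.INTER_CUBIC)
b=cv2.resize(t[130:240,130:230],None,fx=5,fy=5,interpolation=cv2.INTER_CUBIC)
import numpy as np
cv2.imwrite('pics/c4.png',a[:, :400]);cv2.imwrite('pics/c5.png',b)"
```

```text
(no output)
```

View pics/c4.png

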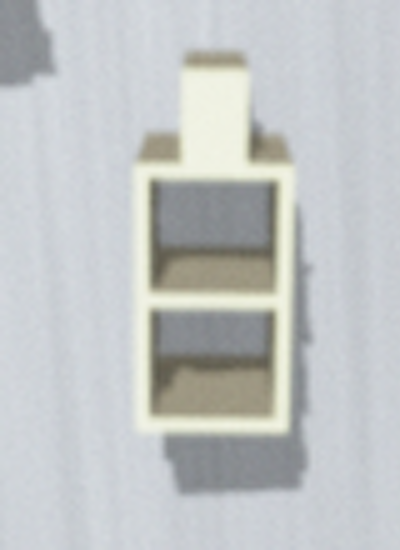

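View pics/c5.png

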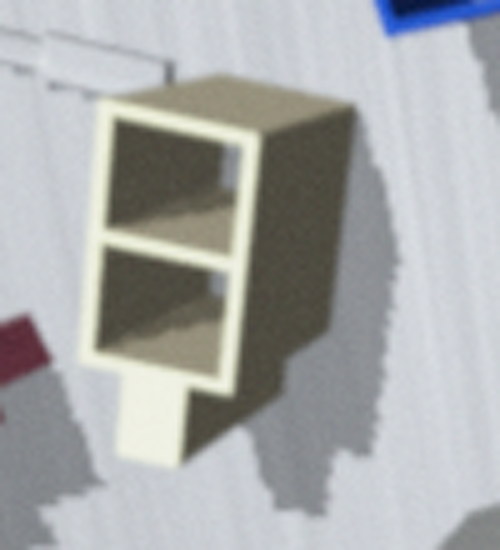

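```bash
cat > rect.py <<'E'
from h import *
import pickle
def rect(n,pts,z,model):
    c,p=pickle.load(open(n+".pkl","rb"));k=cam(c,p);W=unproj(k,pts,z)[:,:2]
    M=np.array(model,float)
    a=M-M.mean(0);b=W-W.mean(0);H=(a.T@b)
    th=np.arctan2(H[0,1]-H[1,0],H[0,0]+H[1,1]);R=np.array([[np.cos(th),-np.sin(th)],[np.sin(th),np.cos(th)]])
    t=W.mean(0)-R@M.mean(0)
    print(n,"pose",t.round(1),"yaw",round(float(th),3),"res",np.abs(W-(M@R.T+t)).max().round(1));return t,th
E
python3 - <<'E'
from rect import *
M=[[30,17],[30,-17],[-30,-17],[-30,17],[50,7],[50,-7]]
cv=lambda P,o:(np.array(P,float)+.5)/5-.5+o
rect("w2",cv([[135,164],[295,165],[291,434],[137,434],[183,68],[249,68]],[280,125]),55,M)
rect("w2",cv([[234,394],[80,360],[100,100],[262,130],[184,467],[117,455]],[130,130]),55,M)
# rough tray from w1 (blurred)
rect("w1",[[372,0],[424,180],[321,215],[251,38]],5,[[-70,110],[-70,-110],[70,-110],[70,110]])
E
```

```text
w2 pose [620.3 -82.4] yaw 1.514 res 0.4
w2 pose [447.8 -67.2] yaw -1.843 res 0.7
w1 pose [500.7 191.8] yaw 0.341 res 137.4
```

P1 is at (620.3, -82.4) with yaw 1.514, and P2 at (447.8, -67.2) with yaw -1.843. The residuals are below 1 mm and the values agree with the top camera. In the picture P1 is at pixel (323,185) with the tongue up, and P2 is at (170,180). I'll descend on P1 with a narrower opening.

```bash
python3 -c "
from go import *
delta(620.5,-78.4,20,-0.056)"
```

```text
t 2.85 pos [619.3 -82.5 204.3] phi -0.0522 j [-0.19  0.47  1.29  0.    1.38 -0.14] F [-0.3  0.7 -0.1] gap 94.3
turn [ 0.0038 -0.0003  0.0015] | shift in old axes [ 0.1843  0.0012 -0.004 ] | in new axes [ 0.1843  0.0009 -0.0041]
```

Call:
apply_moves --plan '[0.004,0,0,0.03,0.001,-0.004,62,0,0,0,0.04,0,0,62,0,0,0,0.035,0,0,62,0,0,0,0.02,0,0,62,0,0,0,0,0,0,62]' --force 15

```text
clock: 3.48
eef_pos: [619.9, -76.6, 79.9]
eef_rot: [-1.716, 1.569, 2.943]
wrist_force: [-0.8, 1.3, 0.6]
finger_gap: 58.2
```

```bash
python3 snap.py w3; python3 -c "
from go import *
delta(620.5,-78.4,20,-0.056)"
```

```text
t 3.52 pos [620.6 -76.8  81.3] phi -0.0534 j [-0.18  0.58  1.41  0.    1.14 -0.13] F [-0.3  0.1  1. ] gap 58.7
turn [ 0.0026  0.     -0.0006] | shift in old axes [ 0.0613 -0.0001  0.0016] | in new axes [ 0.0613 -0.      0.0016]
```

View pics/w3.png

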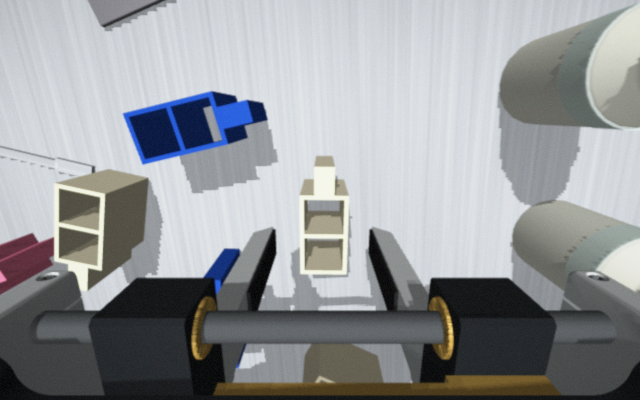

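The piece at (324,230) lies centred between the fingers at (275,235) and (370,235), and the blue one is clear of the left finger. I'll descend and grip.

Call:
apply_moves --plan '[0,0,0,0.03,0,0.001,62,0,0,0,0.031,0,0,62,0,0,0,0,0,0,20,0,0,0,0,0,0,20,0,0,0,0,0,0,20]' --force 15

```text
clock: 4.15
eef_pos: [621.3, -78.4, 21.5]
eef_rot: [1.433, 1.568, -0.191]
wrist_force: [-1.3, 0.2, 6.5]
finger_gap: 33.5
```

Call:
apply_moves --plan '[0,0,0,0,0,0,20,0,0,0,0,0,0,20]'

```text
clock: 4.4
eef_pos: [621.4, -78.4, 21.5]
eef_rot: [1.46, 1.568, -0.165]
wrist_force: [-1.8, 0.5, 7.9]
finger_gap: 34.1
```

```bash
python3 -c "
from go import *
delta(620.5,-78.4,20,-0.056)"
```

```text
t 4.4 pos [621.4 -78.4  21.5] phi -0.054 j [-0.18  0.66  1.45  0.    1.03 -0.13] F [-1.8  0.5  7.9] gap 34.1
turn [ 0.002   0.0003 -0.0029] | shift in old axes [ 0.0015 -0.0009  0.    ] | in new axes [ 0.0015 -0.0009  0.    ]
```

Gripped: gap 34 mm, with about 8 N upward. I'll lift and look.

Call:
apply_moves --plan '[0,0,0,-0.01,0,0,20,0,0,0,-0.03,0,0,20,0,0,0,-0.05,0,0,20,0,0,0,-0.04,0,0,20,0,0,0,0,0,0,20]'

```text
clock: 5.03
eef_pos: [621.7, -78.5, 153.9]
eef_rot: [1.442, 1.564, -0.183]
wrist_force: [0.2, -0.1, -2.1]
finger_gap: 33.9
```

```bash
python3 snap.py w4; python3 -c "
from go import *
delta(400,200,150,0.312-np.pi/2)"
```

```text
t 5.08 pos [620.8 -78.4 151.2] phi -0.054 j [-0.18  0.51  1.35 -0.    1.27 -0.13] F [ 0.1  0.4 -0.8] gap 33.5
turn [ 1.2048 -0.0014 -0.0027] | shift in old axes [ 0.0004 -0.2355 -0.2661] | in new axes [ 0.0012 -0.3327  0.1247]
```

View pics/w4.png

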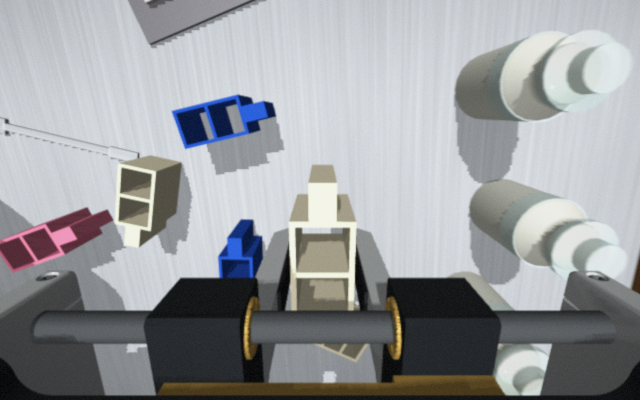

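Call:
apply_moves --plan '[0.172,0,0,0,0,0,20,0.172,0,0,0,0,0,20,0.172,0,0,0,0,0,20,0.172,0,0,0,0,0,20,0.172,0,0,0,0,0,20]'

```text
clock: 5.7
eef_pos: [619.7, -78.2, 148.0]
eef_rot: [-0.838, 1.568, 2.955]
wrist_force: [-0.3, 0.0, -1.0]
finger_gap: 34.1
```

Call:
apply_moves --plan '[0.172,0,0,0,0,0,20,0.172,0,0,0,0,0,20,0,0,0,0,0,0,20]'

```text
clock: 6.08
eef_pos: [619.9, -78.2, 148.3]
eef_rot: [-0.471, 1.569, 2.985]
wrist_force: [-0.0, 0.3, -0.5]
finger_gap: 33.7
```

```bash
python3 -c "
from go import *
delta(476.2,244,150,0.308-np.pi/2)"
```

```text
t 6.08 pos [619.9 -78.2 148.3] phi -1.2569 j [-0.18  0.51  1.36 -0.    1.27  1.07] F [-0.   0.3 -0.5] gap 33.7
turn [0.0058 0.0018 0.0009] | shift in old axes [-0.0013 -0.3509  0.0372] | in new axes [-0.0017 -0.3506  0.0392]
```

Call:
apply_moves --plan '[0.006,0,0,0,-0.05,0.008,20,0,0,0,0,-0.05,0.008,20,0,0,0,0,-0.05,0.008,20,0,0,0,0,-0.05,0.008,20,0,0,0,0,-0.05,0.007,20]'

```text
clock: 6.7
eef_pos: [506.2, 149.4, 149.0]
eef_rot: [-0.139, 1.57, -2.969]
wrist_force: [0.3, 0.1, -1.3]
finger_gap: 34.3
```

Call:
apply_moves --plan '[0,0,0,0,-0.05,0,20,0,0,0,0,-0.03,0,20,0,0,0,0,-0.02,0,20,0,0,0,0,0,0,20,0,0,0,0,0,0,20]'

```text
clock: 7.32
eef_pos: [477.5, 242.6, 149.3]
eef_rot: [0.496, 1.57, -2.338]
wrist_force: [-0.0, -1.0, -0.2]
finger_gap: 34.0
```

```bash
python3 snap.py w5; python3 -c "
from go import *
delta(476.2,244,150,0.308-np.pi/2)"
```

```text
t 7.38 pos [477.6 242.5 149.3] phi -1.2644 j [ 0.4   0.32  1.63 -0.    1.19  1.67] F [-0.1 -0.4 -1.4] gap 33.8
turn [-0.0016  0.0002 -0.0002] | shift in old axes [-0.0007 -0.0018  0.0009] | in new axes [-0.0007 -0.0018  0.0009]
```

View pics/w5.png

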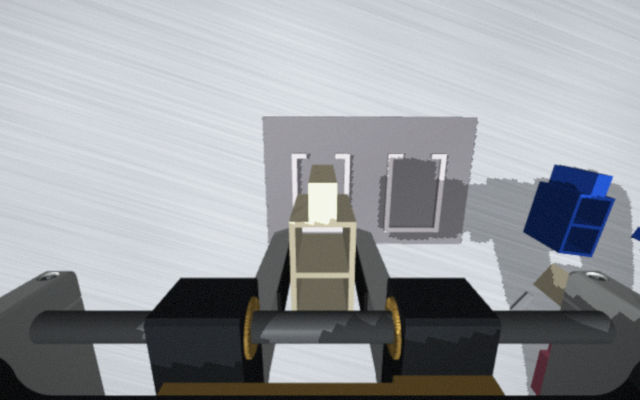

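```bash
python3 -c "
import cv2
t=cv2.imread('pics/w5.png')
cv2.imwrite('pics/c6.png',cv2.resize(t[105:255,255:455],None,fx=4,fy=4,interpolation=cv2.INTER_CUBIC))"
```

```text
(no output)
```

View pics/c6.png

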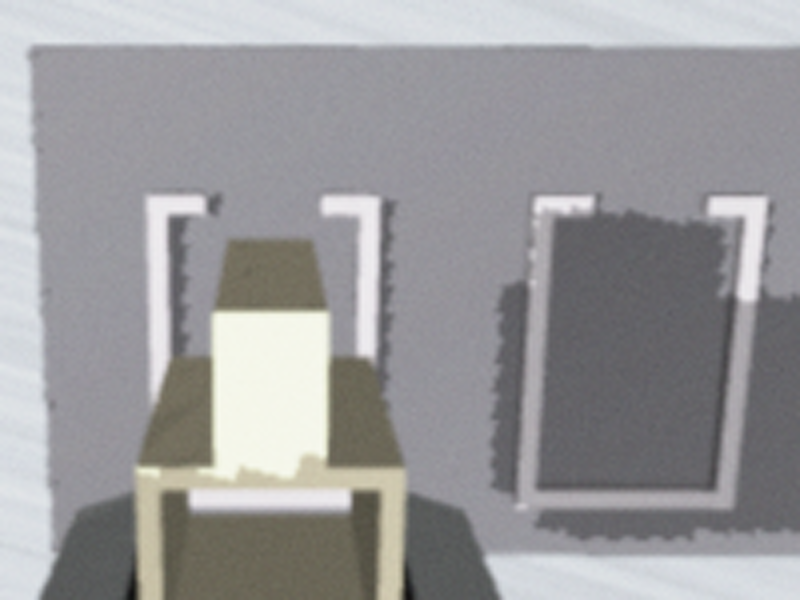

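```bash
cat >> rect.py <<'E'
def inhand(n,pts,up):
    # points on piece top face, 'up' mm above TCP: return in tool frame
    c,p=pickle.load(open(n+".pkl","rb"));k=cam(c,p)
    return unproj(k,pts,p[0][2]+up)[:,:2]
E
python3 - <<'E'
from rect import *
cv=lambda P,o,s:(np.array(P,float)+.5)/s-.5+o
P=cv([[535,195],[768,196],[737,508],[516,508],[146,194],[380,194]],[255,105],4)
for t in (4,5):
    a,b=38+t,25+t
    t0,th=rect("w5",P,11,[[a,b-100],[a,-b-100],[-a,-b-100],[-a,b-100],[a,b],[a,-b]])
R=np.array([[np.cos(th),-np.sin(th)],[np.sin(th),np.cos(th)]])
Q=cv([[30,47],[800,47]],[255,105],4)
c,p=pickle.load(open("w5.pkl","rb"));print(p[0].round(1))
# piece in hand: tongue end top corners and body front corners
q=inhand("w5",cv([[137,468],[405,468],[213,310],[330,310]],[255,105],4),33.5)
print("piece pts in bay1 frame",((q-t0)@R).round(1))
print("TCP in bay1",((p[0][:2]-t0)@R).round(1))
E
```

```text
w5 pose [472.2 243.2] yaw 0.302 res 2.2
w5 pose [471.6 243. ] yaw 0.307 res 0.7
[477.5 242.6 149.3]
piece pts in bay1 frame [[ 30.8  15. ]
 [ 30.8 -18.5]
 [ 51.    5.2]
 [ 51.   -8.9]]
TCP in bay1 [ 5.6 -2.1]
```

Bay_1 is at (471.8, 243.1) with yaw 0.306. The held piece, read from the picture, sits 0.9 mm too far in x and 1.8 mm too far in -y in the bay frame. I'll correct that and descend.

Call:
apply_moves --plan '[0,0,0,0.03,-0.0018,0.0008,20,0,0,0,0.04,0,0,20,0,0,0,0.03,0,0,20,0,0,0,0.01,0,0,20,0,0,0,0,0,0,20]'

```text
clock: 8.0
eef_pos: [476.2, 244.5, 39.7]
eef_rot: [0.184, 1.571, -2.651]
wrist_force: [0.3, 0.4, -0.5]
finger_gap: 34.0
```

```bash
python3 snap.py w6; python3 -c "
from go import *
delta(476.1,244.5,26.5,0.306-np.pi/2)"
```

```text
t 8.05 pos [476.5 244.8  40.4] phi -1.2643 j [ 0.41  0.47  1.71 -0.    0.96  1.67] F [-0.5 -0.3 -1.2] gap 33.6
turn [ 0.0005 -0.0011  0.0001] | shift in old axes [0.0139 0.0002 0.0005] | in new axes [0.0139 0.0002 0.0005]
```

View pics/w6.png

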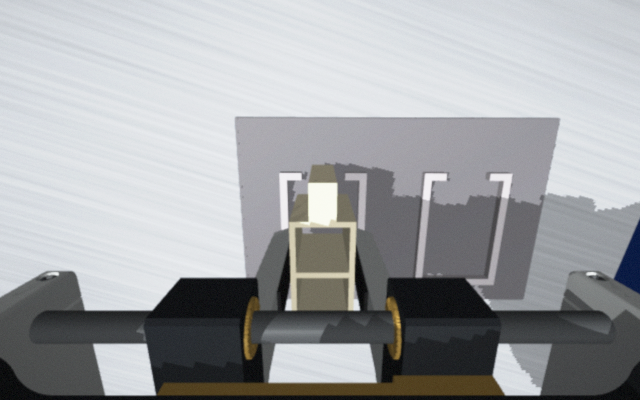

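The tongue at (322,190) is over the middle of the gap, which runs from 302 to 346. I'll lower it.

Call:
apply_moves --plan '[0,0,0,0.008,0,0,20,0,0,0,0.004,0,0,20,0,0,0,0,0,0,20,0,0,0,0,0,0,20]'

```text
clock: 8.55
eef_pos: [476.0, 245.0, 27.6]
eef_rot: [3.123, 1.571, 0.288]
wrist_force: [0.2, -0.4, -1.5]
finger_gap: 33.6
```

Call:
apply_moves --plan '[0,0,0,0.0015,0,0,20,0,0,0,0,0,0,20]'

```text
clock: 8.8
eef_pos: [476.2, 245.1, 26.5]
eef_rot: [-2.962, 1.57, 0.486]
wrist_force: [-1.2, 0.6, 4.4]
finger_gap: 33.7
```

Contact at 4 N. I'll release and go up.

Call:
apply_moves --plan '[0,0,0,0,0,0,45,0,0,0,0,0,0,55,0,0,0,0,0,0,62,0,0,0,0,0,0,62,0,0,0,-0.02,0,0,62]'

```text
clock: 9.43
eef_pos: [475.2, 244.5, 45.1]
eef_rot: [0.098, 1.568, -2.736]
wrist_force: [0.4, 0.3, 0.7]
finger_gap: 58.5
```

Call:
apply_moves --plan '[0,0,0,-0.04,0,0,62,0,0,0,-0.05,0,0,62,0,0,0,-0.05,0,0,62,0,0,0,0,0,0,62]'

```text
clock: 9.93
eef_pos: [477.2, 245.5, 189.6]
eef_rot: [-3.04, 1.564, 0.409]
wrist_force: [0.4, -0.2, -1.0]
finger_gap: 58.7
```

```bash
python3 snap.py w7; python3 -c "
from go import *
delta(446.7,-71,180,-1.843+np.pi/2)"
```

```text
t 9.97 pos [476.3 245.1 187. ] phi -1.264 j [ 0.41  0.28  1.59 -0.    1.27  1.67] F [-0.4  0.4 -0. ] gap 58.3
turn [-0.9918 -0.0025 -0.0011] | shift in old axes [0.0066 0.2924 0.1237] | in new axes [0.007  0.0564 0.3124]
```

View pics/w7.png

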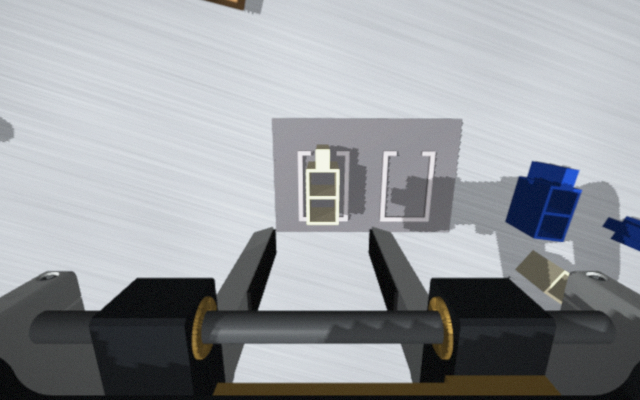

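P1 stands in the left bay at (322,190) with its tongue through the gap at (323,158). Now P2.

Call:
apply_moves --plan '[0,0,0,0,0.048,0.02,62,0,0,0,0,0.048,0.02,62,0,0,0,0,0.048,0.02,62,0,0,0,0,0.048,0.02,62,0,0,0,0,0.048,0.02,62]'

```text
clock: 10.6
eef_pos: [452.1, -15.6, 184.4]
eef_rot: [-0.42, 1.568, 3.028]
wrist_force: [0.7, -0.3, -0.7]
finger_gap: 58.2
```

Call:
apply_moves --plan '[0,0,0,0.006,0.052,0.024,62,-0.165,0,0,0,0,0,62,-0.165,0,0,0,0,0,62,-0.165,0,0,0,0,0,62,-0.165,0,0,0,0,0,62]'

```text
clock: 11.22
eef_pos: [445.2, -70.8, 178.3]
eef_rot: [-1.192, 1.568, 2.922]
wrist_force: [-0.8, -0.5, -0.2]
finger_gap: 58.1
```

Call:
apply_moves --plan '[-0.165,0,0,0,0,0,62,-0.165,0,0,0,0,0,62,0,0,0,0,0,0,62,0,0,0,0,0,0,62]'

```text
clock: 11.72
eef_pos: [445.6, -70.8, 179.2]
eef_rot: [-1.518, 1.57, 2.917]
wrist_force: [0.2, 0.7, 0.5]
finger_gap: 58.3
```

```bash
python3 snap.py w8; python3 -c "
from go import *
delta(446.7,-71,20,-1.843+np.pi/2)"
```

```text
t 11.78 pos [445.7 -70.9 179.4] phi -0.277 j [-0.24  0.1   1.82 -0.    1.22  0.04] F [-0.7  0.2  0.3] gap 58.3
turn [-0.0048  0.      0.0009] | shift in old axes [ 1.594e-01  1.100e-03 -1.000e-04] | in new axes [ 1.594e-01  1.000e-03 -1.000e-04]
```

View pics/w8.png

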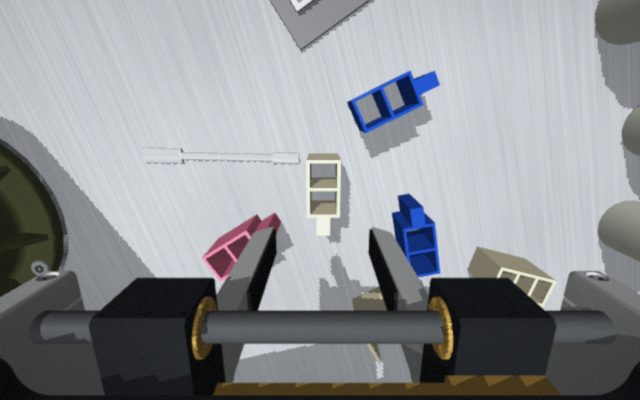

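P2 is at (323,187) with its tongue down. The pink tongue tip at (278,218) lies beside and below the left finger's landing spot, and the stick end is at (300,158). I'll refine the pose and use a narrower opening.

```bash
python3 -c "
import cv2
t=cv2.imread('pics/w8.png')
cv2.imwrite('pics/c7.png',cv2.resize(t[145:245,265:365],None,fx=5,fy=5,interpolation=cv2.INTER_CUBIC))"
```

```text
(no output)
```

View pics/c7.png

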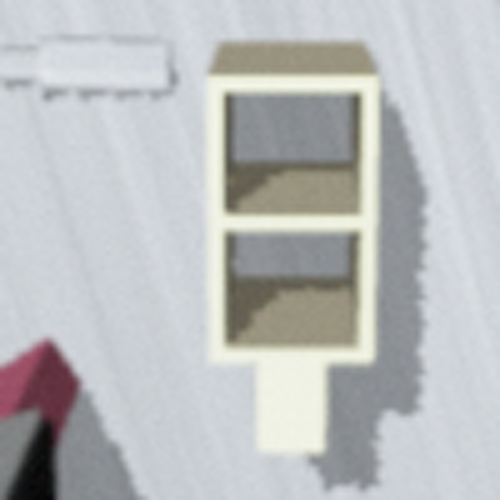

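Run:
```python
from rect import *
from go import delta
M=[[30,17],[30,-17],[-30,-17],[-30,17],[50,7],[50,-7]]
cv=lambda P,o:(np.array(P,float)+.5)/5-.5+o
t,th=rect("w8",cv([[376,363],[208,363],[207,74],[381,74],[327,454],[257,454]],[265,145]),55,M)
pk=rect
c,p=pickle.load(open("w8.pkl","rb"));k=cam(c,p)
R=np.array([[np.cos(th),-np.sin(th)],[np.sin(th),np.cos(th)]])
print("pink tip in piece frame",((unproj(k,cv([[48,340],[80,385]],[265,145]),55)[:,:2]-t)@R).round(1))
print("stick end",((unproj(k,cv([[175,50],[170,90]],[265,145]),5)[:,:2]-t)@R).round(1))
g=t+2*R[:,0]
delta(*g,20.5,th+np.pi/2)
```

```text
w8 pose [447.3 -67.8] yaw -1.851 res 0.5
pink tip in piece frame [[ 25.2 -50.6]
 [ 35.  -44.3]]
stick end [[-28.4 -27. ]
 [-19.1 -28.3]]
t 11.78 pos [445.7 -70.9 179.4] phi -0.277 j [-0.24  0.1   1.82 -0.    1.22  0.04] F [-0.7  0.2  0.3] gap 58.3
turn [0.0031 0.     0.0009] | shift in old axes [ 0.1589  0.0009 -0.0014] | in new axes [ 0.1589  0.0007 -0.0014]
```

Call:
apply_moves --plan '[0.003,0,0,0.03,0.0008,-0.0014,58,0,0,0,0.04,0,0,58,0,0,0,0.03,0,0,58,0,0,0,0.01,0,0,58,0,0,0,0,0,0,58]'

```text
clock: 12.4
eef_pos: [447.1, -69.8, 70.1]
eef_rot: [-1.521, 1.57, 2.913]
wrist_force: [0.7, 0.5, -0.1]
finger_gap: 54.5
```

```bash
python3 snap.py w9; python3 -c "
from go import *
delta(446.7,-69.7,20.5,-1.851+np.pi/2)"
```

```text
t 12.45 pos [447.5 -69.9  70.7] phi -0.2777 j [-0.24  0.26  1.92 -0.    0.96  0.04] F [ 0.7 -0.3  1. ] gap 54.6
turn [ 0.0025 -0.     -0.0008] | shift in old axes [ 0.0502 -0.0008  0.0001] | in new axes [ 0.0502 -0.0008  0.0001]
```

View pics/w9.png

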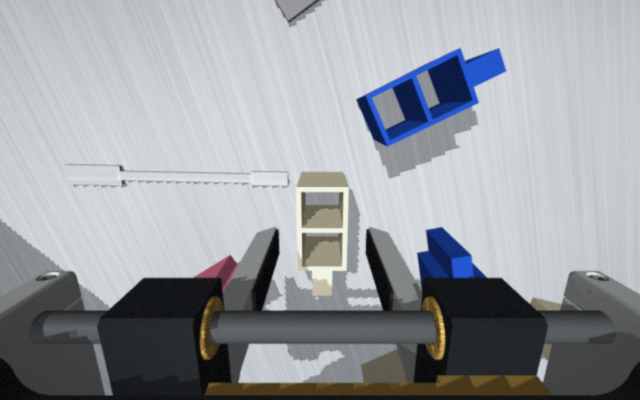

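P2 at (323,228) is centred between the fingers at 278 and 367. I'll descend and grip.

Call:
apply_moves --plan '[0,0,0,0.03,0,0,58,0,0,0,0.019,0,0,58,0,0,0,0,0,0,58,0,0,0,0,0,0,20,0,0,0,0,0,0,20]' --force 15

```text
clock: 13.08
eef_pos: [447.7, -69.9, 22.0]
eef_rot: [1.61, 1.569, -0.238]
wrist_force: [-0.9, -0.3, 0.1]
finger_gap: 37.7
```

Call:
apply_moves --plan '[0,0,0,0,0,0,20,0,0,0,0,0,0,20]'

```text
clock: 13.32
eef_pos: [447.5, -69.9, 21.8]
eef_rot: [1.622, 1.569, -0.226]
wrist_force: [-1.9, 0.4, 7.4]
finger_gap: 33.8
```

Call:
apply_moves --plan '[0,0,0,-0.01,0,0,20,0,0,0,-0.03,0,0,20,0,0,0,-0.05,0,0,20,0,0,0,-0.04,0,0,20,0,0,0,0,0,0,20]'

```text
clock: 13.95
eef_pos: [448.2, -70.0, 154.1]
eef_rot: [1.612, 1.565, -0.236]
wrist_force: [-0.4, -0.4, -2.5]
finger_gap: 34.3
```

```bash
python3 snap.py w10; python3 -c "
from go import *
delta(504,148.8,150,0.306+np.pi/2)"
```

```text
t 14.0 pos [447.4 -69.8 152.1] phi -0.2769 j [-0.24  0.14  1.85 -0.    1.15  0.04] F [ 0.1  0.7 -1.8] gap 33.9
turn [-2.1537e+00  2.7000e-03 -1.5000e-03] | shift in old axes [ 0.0021 -0.0053 -0.2258] | in new axes [0.0021 0.1914 0.1199]
```

View pics/w10.png

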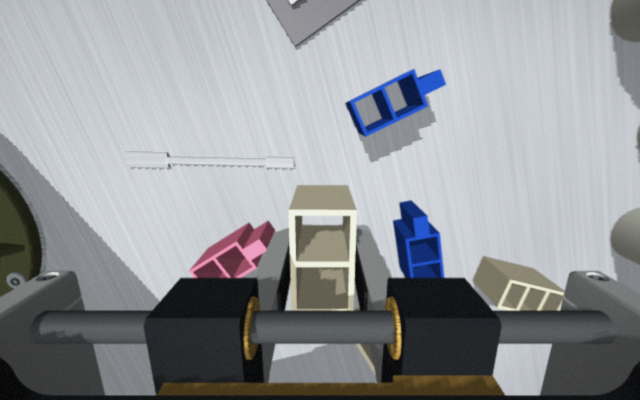

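Call:
apply_moves --plan '[-0.18,0,0,0,0,0,20,-0.18,0,0,0,0,0,20,-0.18,0,0,0,0,0,20,-0.18,0,0,0,0,0,20,-0.18,0,0,0,0,0,20]'

```text
clock: 14.62
eef_pos: [446.4, -69.6, 149.7]
eef_rot: [-2.429, 1.569, 2.912]
wrist_force: [0.3, -1.1, -0.2]
finger_gap: 33.6
```

Call:
apply_moves --plan '[-0.18,0,0,0,0,0,20,-0.18,0,0,0,0,0,20,-0.18,0,0,0,0,0,20,-0.18,0,0,0,0,0,20,-0.18,0,0,0,0,0,20]'

```text
clock: 15.25
eef_pos: [446.4, -69.6, 149.7]
eef_rot: [2.952, 1.568, 2.91]
wrist_force: [-1.0, -1.3, -0.5]
finger_gap: 33.6
```

Call:
apply_moves --plan '[-0.18,0,0,0,0,0,20,-0.174,0,0,0,0,0,20,0,0,0,0,0,0,20]'

```text
clock: 15.62
eef_pos: [446.5, -69.7, 150.0]
eef_rot: [2.617, 1.569, 2.922]
wrist_force: [0.1, 0.6, -0.8]
finger_gap: 33.9
```

```bash
python3 -c "
from go import *
delta(503.8,148.3,150,0.306+np.pi/2)"
```

```text
t 15.62 pos [446.5 -69.7 150. ] phi 1.8759 j [-0.24  0.14  1.85 -0.    1.15 -2.11] F [ 0.1  0.6 -0.8] gap 33.9
turn [-0.0009 -0.0016 -0.0009] | shift in old axes [-0.      0.1907  0.1201] | in new axes [-0.      0.1906  0.1203]
```

Call:
apply_moves --plan '[0,0,0,0,0.04,0.025,20,0,0,0,0,0.045,0.03,20,0,0,0,0,0.045,0.03,20,0,0,0,0,0.04,0.025,20,0,0,0,0,0.0207,0.0102,20]'

```text
clock: 16.25
eef_pos: [504.0, 150.4, 150.0]
eef_rot: [2.968, 1.569, -3.012]
wrist_force: [-0.4, -1.1, -0.9]
finger_gap: 33.6
```

Call:
apply_moves --plan '[0,0,0,0,0,0,20,0,0,0,0,0,0,20]'

```text
clock: 16.5
eef_pos: [503.9, 147.6, 150.5]
eef_rot: [-3.051, 1.57, -2.747]
wrist_force: [0.8, 1.1, -0.2]
finger_gap: 33.6
```

```bash
python3 snap.py w11; python3 -c "
from go import *
import cv2
delta(503.8,148.3,27,0.306+np.pi/2)
t=cv2.imread('pics/w11.png')
cv2.imwrite('pics/c8.png',cv2.resize(t[110:270,220:420],None,fx=4,fy=3.75 if 0 else 4,interpolation=cv2.INTER_CUBIC)[:600])"
```

```text
t 16.55 pos [504.  147.4 150.7] phi 1.8746 j [ 0.21  0.3   1.66 -0.    1.19 -1.66] F [-0.2  0.1 -0.4] gap 34.0
turn [-0.0022 -0.0006  0.0001] | shift in old axes [0.1237 0.0009 0.0002] | in new axes [1.237e-01 9.000e-04 1.000e-04]
```

View pics/w11.png

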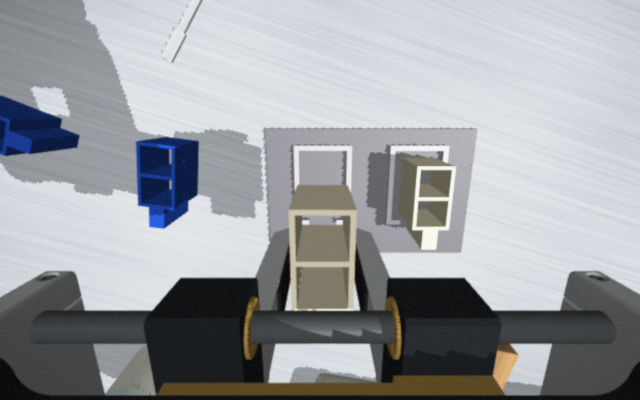

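View pics/c8.png

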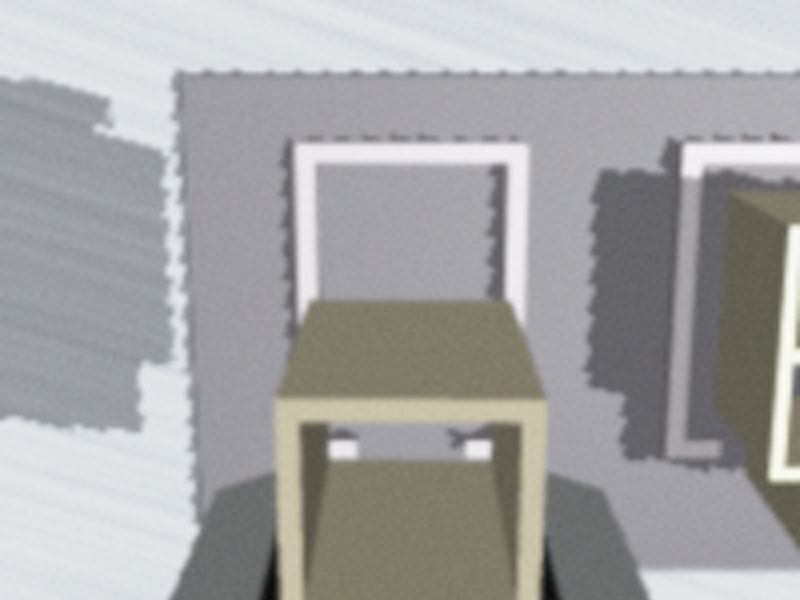

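Run:
```python
from rect import *
cv=lambda P,o,s:(np.array(P,float)+.5)/s-.5+o
P=cv([[295,143],[528,143],[682,143],[665,458]],[220,110],4)
a,b=43,30
t0,th=rect("w11",P,11,[[-a,-b],[-a,b],[-a,100-b],[a,100-b]])
R=np.array([[np.cos(th),-np.sin(th)],[np.sin(th),np.cos(th)]])
q=inhand("w11",cv([[277,398],[547,398]],[220,110],4),33.5)
print("rear corners in bay2 frame",((q-t0)@R).round(1))
c,p=pickle.load(open("w11.pkl","rb"))
print("TCP in bay2",((p[0][:2]-t0)@R).round(1))
```

```text
w11 pose [501.2 147.6] yaw 0.305 res 0.4
rear corners in bay2 frame [[-29.3 -16.5]
 [-29.3  16.8]]
TCP in bay2 [ 2.6 -0.8]
```

The held piece sits within 1 mm of bay_2's centre, so I'll descend straight.

Call:
apply_moves --plan '[0,0,0,0.03,0,-0.0005,20,0,0,0,0.04,0,0,20,0,0,0,0.03,0,0,20,0,0,0,0.01,0,0,20,0,0,0,0,0,0,20]'

```text
clock: 17.18
eef_pos: [503.9, 147.7, 41.2]
eef_rot: [-2.63, 1.571, -2.324]
wrist_force: [0.2, -0.9, -0.0]
finger_gap: 33.6
```

```bash
python3 snap.py w12; python3 -c "
from go import *
delta(503.8,148.3,27,0.306+np.pi/2)"
```

```text
t 17.23 pos [504.2 147.9  41.9] phi 1.8762 j [ 0.22  0.44  1.74 -0.    0.95 -1.66] F [-0.1  0.1  0.7] gap 33.7
turn [-0.0006  0.0011  0.0001] | shift in old axes [ 0.0149  0.0005 -0.0003] | in new axes [ 0.0149  0.0005 -0.0003]
```

View pics/w12.png

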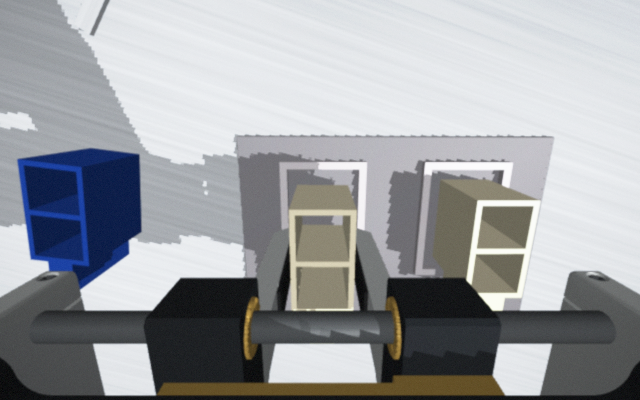

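The held piece is centred at 323 between the bay_2 ribs at 283 and 364. I'll lower it.

Call:
apply_moves --plan '[0,0,0,0.008,0,0,20,0,0,0,0.005,0,0,20,0,0,0,0,0,0,20,0,0,0,0.0015,0,0,20,0,0,0,0,0,0,20]'

```text
clock: 17.85
eef_pos: [503.9, 148.2, 26.8]
eef_rot: [-0.169, 1.57, 0.137]
wrist_force: [-0.0, -0.8, 3.1]
finger_gap: 33.8
```

Call:
apply_moves --plan '[0,0,0,0,0,0,45,0,0,0,0,0,0,55,0,0,0,0,0,0,62,0,0,0,0,0,0,62,0,0,0,-0.02,0,0,62]'

```text
clock: 18.48
eef_pos: [502.9, 148.0, 45.6]
eef_rot: [3.047, 1.568, -2.93]
wrist_force: [-0.1, -0.2, 0.1]
finger_gap: 58.3
```

Call:
apply_moves --plan '[0,0,0,-0.04,0,0,62,0,0,0,-0.05,0,0,62,0,0,0,-0.05,0,0,62,0,0,0,0,0,-0.05,62,0,0,0,0,0,-0.04,62]'

```text
clock: 19.1
eef_pos: [416.6, 120.6, 186.7]
eef_rot: [-0.136, 1.57, 0.17]
wrist_force: [0.9, -0.2, 0.9]
finger_gap: 58.5
```

Call:
apply_moves --plan '[0,0,0,0,0,-0.03,62,0,0,0,0,0,0,62,0,0,0,0,0,0,62]'

```text
clock: 19.48
eef_pos: [389.9, 112.1, 186.7]
eef_rot: [-0.122, 1.57, 0.184]
wrist_force: [0.5, -0.7, 0.2]
finger_gap: 58.5
```

```bash
python3 snap.py w13
python3 - <<'E'
from cell import cams,readout
import cv2
for n,r in(("scene",(170,250,330,460)),("top",(150,245,190,310))):
    t=cams.camera(n)["image"][:,:,::-1]
    cv2.imwrite(f"pics/{n}9.png",cv2.resize(t[r[0]:r[1],r[2]:r[3]],None,fx=6,fy=6,interpolation=cv2.INTER_CUBIC))
print(readout.read_state()["clock"])
E
```

```text
19.625
```

View pics/w13.png

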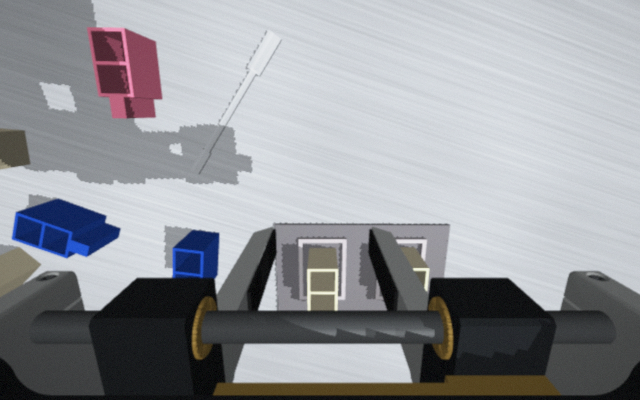

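View pics/scene9.png

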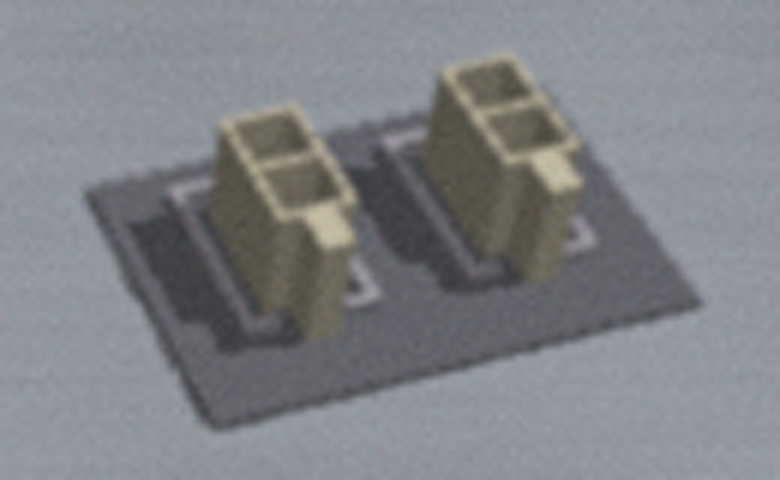

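View pics/top9.png

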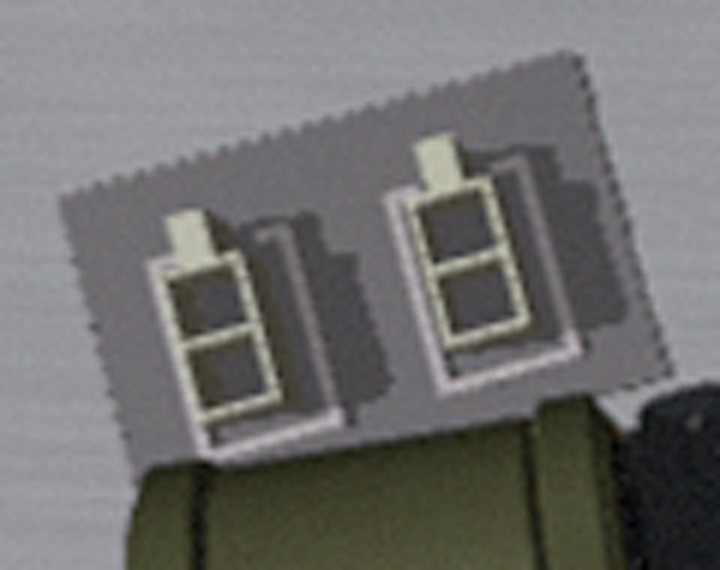

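Both pieces stand with their tongues through the gaps. I'll do a quick numeric check of the rims at z=60 before hand-in.

Run:
```python
from h import *
from cell import cams
k=cam(cams.camera("top"))
B={"bay1":(471.8,243.1,np.array([[158,275],[240,250],[281,397],[200,420]])),"bay2":(501.7,147.7,np.array([[404,203],[490,177],[528,325],[448,350]]))}
for n,(x,y,p) in B.items():
    W=unproj(k,(p+.5)/6-.5+[190,150],60)[:,:2];d=(W[0]+W[1]-W[2]-W[3])/2;th=np.arctan2(d[1],d[0])
    R=np.array([[np.cos(.306),-np.sin(.306)],[np.sin(.306),np.cos(.306)]])
    print(n,((W.mean(0)-[x,y])@R).round(1),"dyaw",(th-.306).round(3))
```

```text
bay1 [0.9 0.2] dyaw 0.003
bay2 [0.9 0.3] dyaw -0.008
```

```bash
python3 -c "
from cell import ticket; print(ticket.sign_off())"
```

```text
the job is handed in; nothing more can be done
None
```

Both tongued cream offcuts now stand in the tray, one in each bay, each with its tongue through the gap. I handed the job in at about 19.7 s. Only those two pieces were picked up.

- **Position:** the last check with the top camera put both pieces within about 1 mm of their bay centres and square to within 0.01 rad.
- **Upright:** the scene view showed both standing upright and flat inside the ribs, with the gripper retracted and touching nothing.
- **Forces:** I saw about 8 N upward on the wrist while gripping each piece and 3–4 N on set-down, well below the limits.

No check failed. My first fit of the second piece's position was poor, so I used measurements from the wrist camera instead.

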